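Put the vegetable corers back into their graded block

ROBOT

A 6-joint arm with a two-finger parallel gripper is mounted at the origin on a cart in front of the work surface, level with it; the furniture and walls round the work are solid. World frame = base frame: x ahead of the robot, y to its left, z up, the work surface at z = 0. Lengths are in m, angles in rad, forces in N, time in s.
With the tool pointing down it reaches from about 0.375 to 0.975 m from the base axis. Payload 3.8 kg.
Tool frame: the origin (TCP) lies on the centre line of the jaws, within the pads' length; the fingertips stand 17 mm ahead of it and the grasp point (between the pads) lies 2 mm behind it (bot.tip_extent is the distance from the TCP to the fingertips, in m); z points along the fingers, y is the line along which they close (so a half turn about z gives the same grasp; the last joint's range is limited). The gripper opens to 85 mm and grips with 20 to 120 N. Pads are 22 mm wide; open, the fingers measure 114 mm over their backs; the gripper's body (76 mm by 85 mm) begins 54 mm behind the grasp point. The pads swing forward as they close: fully open they stand 13 mm farther back than shut.
Start: joints at [1.304, 0.264, 1.604, -0, 1.274, -0.037], TCP at [0.154, 0.657, 0.248] pointing down, gripper open.
Joint ranges: [-2.63, 2.63], [-0.94, 2.18], [0.31, 2.57], [-1.31, 4.45], [0, 2.66], [-2.55, 2.55]. Speed limits (rad/s): [2.57, 2.57, 3.14, 3.14, 3.14, 3.14].

INTERFACE

Orientations are given as a rotation vector (axis times angle).
In Python, from workcell import readout, read_camera, finish_job, bot gives the robot as it stands.
- The arm moves only by the tool jog_arm, never from a script. Its argument "deltas" is one flat list of numbers, 7 for each row, row after row: the shift along the tool's x, y, z in m, then the turn, a rotation vector about the tool's x, y, z in degrees, then the gripper command: -1 is shut, 1 is fully open, values between are in proportion. A call has 1 to 8 rows; each row is the pose to reach, as a shift and turn from the pose commanded when the call began, along the tool's axes at that moment; what a row does not reach only later rows make up. A row lasts 1/10 s, in which the tool goes at most 50 mm and 8.59 degrees, less where a joint would pass 70% of its speed; a pose out of reach is approached as far as the arm can. A call with a gripper value outside its range is refused whole. The fingers move at their own pace and stop on an object; "squeeze" is the grip in N (left out, the last holds). Time passes only in rows, so rows that repeat a pose let the fingers close. It gives the time, the measured TCP pose, the force, the opening and the grip force at its end, in the units of the state.
- readout.read_state(): the state, without advancing time (a new reading comes with each control period).
- read_camera(name): name is "side" or "top"; returns a dict with "color" (384x512x3 uint8, blue, green, red), "fx", "fy", "cx", "cy" (pixels), "origin" and "attitude" of the camera in the world. Camera axes: x right, y down, z forward; pixel columns grow to the right and rows downward; lengths in m; the calibration is good to about 2 mm. A picture is of the moment at which its call begins. There is no depth.
- finish_job(): hands the job in; it is judged then, once.
The state is a dict: "time": time; "q": joint angles; "joint_vel": joint speeds; "joint_torque": joint torques, N m; "tool_pos": TCP position; "tcp_rot": TCP orientation; "wrist_force": force on the tool from outside, world axes, zero at the start; "torque": the same for the moment, N m; "width": opening from 0.0 (shut) to 1.0 (fully open); "grip_force": force on a finger pad.
Only numpy, scipy, OpenCV 4.12 (cv2) and the standard library are available. Lean on these libraries where they do the work, as an engineer would, in place of code of your own. Each camera call takes 0.05 s, during which the arm holds its last target. There are 200 camera calls.

TASK

The vegetable corers live in the sloping wooden block, each in the round hole that fits its tube, with one hole size for each tube size. One corer has been left in a hole that is too wide for it, and another has been left standing in the drinking glass. Put both into the holes they fit, pushed fully home with the collar down on the block, leave the narrowest corer in its hole, keep the glass standing, and let go.

Things in the scene. Friction and masses are not known exactly. Their poses are not given: they have to be found in the camera images.
- corer_14: Vegetable corer, 161 mm: steel tube 14 mm in diameter, 64 mm long, bevelled 2.5 mm at the cutting end; round collar 24 mm wide, 5 mm thick; 9 mm ferrule; square dark wooden handle 24 x 24 mm. 0.10 kg. It stands in the narrowest hole, its own. Origin: centre of the cutting end; +z runs to the handle's end (handle z = 77 to 161 mm); x, y square to the handle's flats.
- corer_19: Vegetable corer, 161 mm: steel tube 19 mm in diameter, 64 mm long, bevelled 2.5 mm at the cutting end; round collar 29 mm wide, 5 mm thick; 9 mm ferrule; square dark wooden handle 24 x 24 mm. 0.10 kg. It stands in a hole that is too wide for it. Origin: centre of the cutting end; +z runs to the handle's end (handle z = 77 to 161 mm); x, y square to the handle's flats.
- corer_24: Vegetable corer, 161 mm: steel tube 24 mm in diameter, 64 mm long, bevelled 2.5 mm at the cutting end; round collar 34 mm wide, 5 mm thick; 9 mm ferrule; square dark wooden handle 24 x 24 mm. 0.10 kg. It stands tube down in the glass, leaning 30 degrees against the rim. Origin: centre of the cutting end; +z runs to the handle's end (handle z = 77 to 161 mm); x, y square to the handle's flats.
- corer_14_collar (a point): Centre of the underside of the 14 mm corer's collar, 64 mm from the cutting end: the face that comes to rest on the block.
- corer_19_collar (a point): The same point on the 19 mm corer.
- corer_24_collar (a point): The same point on the 24 mm corer.
- block: Solid pale wooden block, 136 mm deep (x), 216 mm wide (y), fixed; its top slopes down towards the robot at 26 degrees (54 mm high in front, 112 mm behind). Four holes in a row along y, 54 mm apart, square to the slope, growing wider from its +y to its -y end. Origin: on the worktop under the middle of the row of mouths, which are 84 mm up.
- hole_1 (a point): The narrowest hole, at the block's +y end. Centre of its mouth, in the plane of the sloping face; z points straight out of the hole (up and towards the robot's side, 26 degrees from vertical), y along the row, x up the slope. 16 mm wide, 68 mm deep, straight, hardly chamfered.
- hole_2 (a point): The second hole. Centre of its mouth, in the plane of the sloping face; z points straight out of the hole (up and towards the robot's side, 26 degrees from vertical), y along the row, x up the slope. 21 mm wide, 68 mm deep, straight, hardly chamfered.
- hole_3 (a point): The third hole. Centre of its mouth, in the plane of the sloping face; z points straight out of the hole (up and towards the robot's side, 26 degrees from vertical), y along the row, x up the slope. 26 mm wide, 68 mm deep, straight, hardly chamfered.
- hole_4 (a point): The widest hole, at the block's -y end. Centre of its mouth, in the plane of the sloping face; z points straight out of the hole (up and towards the robot's side, 26 degrees from vertical), y along the row, x up the slope. 31 mm wide, 68 mm deep, straight, hardly chamfered.
- glass: Clear drinking glass, 80 mm wide at the rim, 91 mm high, inner floor 11 mm up, 0.35 kg, loose on the worktop. Origin: centre of its foot; z up. It stands to the left or to the right of the block.
Not all that is in view belongs to the job. What is shaped like the glass but green or turquoise is not meant.

How it is judged:
On the way:
1. The 19 mm corer is clear of the hole it was left in (z of corer_19_collar in the frame of hole_3 above 0.062 m), for 0.1 s.
At the end, for the whole second after the job is handed in: The 14, 19 and 24 mm corers stand in the holes 2 mm wider than themselves (first, second, third): centre of each collar's underside within 4 mm of the centre of the mouth and the corer within 0.08 rad of the hole's axis; all at rest; the glass upright (0.1 rad) on the worktop, at rest (distance between corer_14_collar and hole_1 below 0.004 m and angle between the z axis of corer_14 and the z axis of hole_1, either way round below 0.08 rad and distance between corer_19_collar and hole_2 below 0.004 m and angle between the z axis of corer_19 and the z axis of hole_2, either way round below 0.08 rad and distance between corer_24_collar and hole_3 below 0.004 m and angle between the z axis of corer_24 and the z axis of hole_3, either way round below 0.08 rad and linear speed of each of corer_14, corer_19, corer_24, glass below 0.02 m/s and angle between glass's own z axis and vertical below 0.1 rad and height (world z) of glass below 0.01 m); the robot touches nothing.
It fails at once if The glass is tipped over (angle between glass's own z axis and vertical above 0.6 rad).
It fails at once if The narrowest corer is pulled out of its hole (z of corer_14_collar in the frame of hole_1 above 0.03 m).
It also fails if it takes over 64 s, if anything falls off the work surface, if the arm or the gripper's body presses on something with over 40 N, if the wrist force passes 120 N, or if a joint passes its speed limit or range.

## Working session

There is one attempt and no reset: what is moved stays moved. The work goes in short steps, Python scripts to look and compute and a tool call to move; the robot and the scene stay as the last step left them, time stands still between calls to the robot, and variables do not carry over. Pictures are saved under pics/ and viewed, at most 10 in all, crops included, and the job is handed in when it is done.

Besides the shell and the picture viewer there is one more tool, called after "Emit:" as a command line: name --argument value ..., lists and objects as JSON in quotes. jog_arm: Moves the arm, as the interface text tells. Its arguments: {"type":"object","properties":{"deltas":{"type":"array"},"squeeze":{"type":"number"}},"required":["deltas"]}

```bash
ls; mkdir -p pics
python3 - <<'E'
from workcell import readout, read_camera, bot
import cv2, numpy as np
np.set_printoptions(precision=4,suppress=True)
s=readout.read_state(); print(s['time'],s['tool_pos'],s['tcp_rot'],s['width'])
for n in('side','top'):
    c=read_camera(n); cv2.imwrite(f'pics/{n}0.png',c['color'])
    print(n,c['fx'],c['fy'],c['cx'],c['cy'],c['origin'],c['attitude'])
E
```

```text
pics
0.0 [0.1536 0.6566 0.2469] [-0.3601 -3.1206  0.0034] 1.0021631184050734
side 400.97825858110525 400.97825858110525 250.88207386418438 199.43261916110188 [0.0224 1.217  0.6485] [-0.587   2.4174 -1.4949]
top 397.2778025772529 397.2778025772529 255.3639444295185 192.60793019140456 [0.4546 0.2181 1.1906] [-2.1841  2.1925 -0.0251]
```

View pics/side0.png

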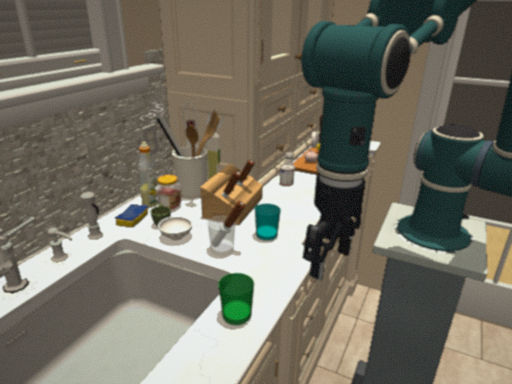

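View pics/top0.png

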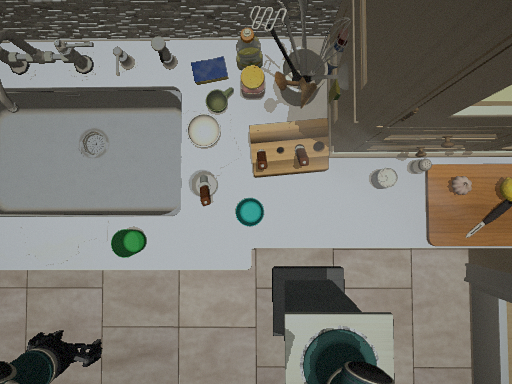

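The side view has the block near (232,192) and the glass with the leaning corer near (222,235). The top view has the block at (250–328, 120–177), corer_14 at about (262,158), corer_19 at (302,155) and the glass at (205,185). Next I'll take enlarged crops.

```bash
cat > h.py <<'E'
import numpy as np, cv2
from scipy.spatial.transform import Rotation as R
from workcell import readout, read_camera
np.set_printoptions(precision=4,suppress=True)
K={'side':(400.978,250.882,199.433,[0.0224,1.217,0.6485],[-0.587,2.4174,-1.4949]),
   'top':(397.278,255.364,192.608,[0.4546,0.2181,1.1906],[-2.1841,2.1925,-0.0251])}
def ray(n,u,v):
    f,cx,cy,o,a=K[n]; d=R.from_rotvec(a).apply([(u-cx)/f,(v-cy)/f,1]); return np.array(o),d/np.linalg.norm(d)
def onz(n,u,v,z):
    o,d=ray(n,u,v); return o+d*(z-o[2])/d[2]
def proj(n,p):
    f,cx,cy,o,a=K[n]; q=R.from_rotvec(a).inv().apply(np.array(p)-o); return q[...,:2]/q[...,2:]*f+[cx,cy]
def two(us,ut):
    o1,d1=ray('side',*us);o2,d2=ray('top',*ut)
    t=np.linalg.lstsq(np.c_[d1,-d2],o2-o1,rcond=None)[0]
    a=o1+d1*t[0];b=o2+d2*t[1]; return (a+b)/2,np.linalg.norm(a-b)
E
python3 - <<'E'
import cv2,numpy as np
s=cv2.imread('pics/side0.png')[155:265,185:285]; t=cv2.imread('pics/top0.png')[110:220,180:335]
s=cv2.resize(s,None,fx=5,fy=5,interpolation=2); t=cv2.resize(t,None,fx=5,fy=5,interpolation=2)
cv2.imwrite('pics/s1.png',s); cv2.imwrite('pics/t1.png',t)
E
```

```text
(no output)
```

View pics/s1.png

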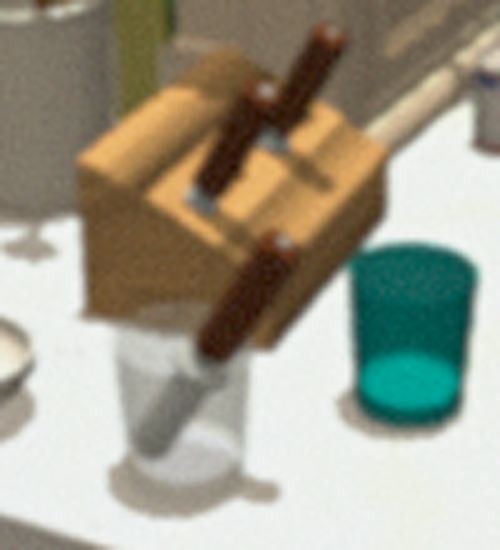

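View pics/t1.png

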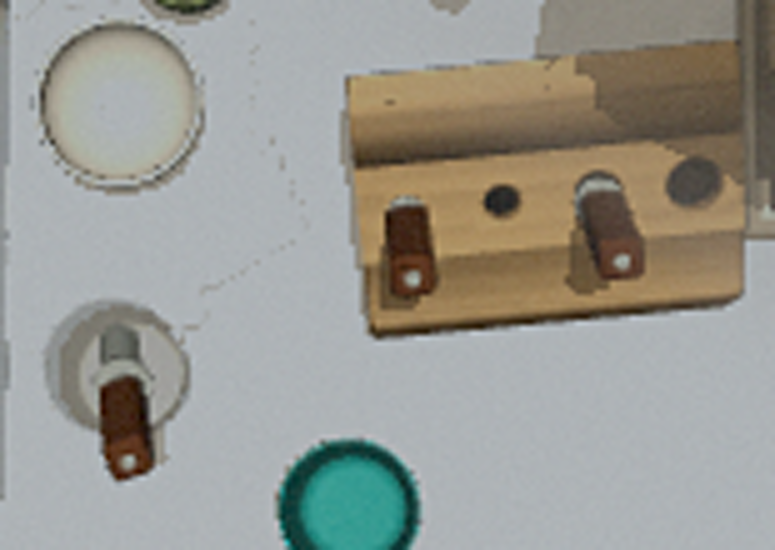

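The side crop shows the handle-end dots: corer_14 at crop (265,92), corer_19 at (332,35), corer_24 at (282,243), with the tube tip near (150,445). The top crop shows the dots at (412,278), (621,262) and (128,461), the empty hole 2 at (502,200) and hole 4 at (694,180).

Run:
```python
from h import *
S=lambda x,y:((x+.5)/5-.5+185,(y+.5)/5-.5+155)
T=lambda x,y:((x+.5)/5-.5+180,(y+.5)/5-.5+110)
h2=onz('top',*T(502,200),.084);h4=onz('top',*T(694,180),.084)
print('h2',h2,'h4',h4,'dist',np.linalg.norm(h4-h2))
d=(h2-h4)/np.linalg.norm(h4-h2); yaw=np.arctan2(-d[0],d[1]);print('yaw deg',np.degrees(yaw))
h3=(h2+h4)/2; x=np.array([d[1],-d[0],0]); 
z=-np.sin(np.radians(26))*x+[0,0,np.cos(np.radians(26))]
print('h3',h3,'axis',z,'h1',h2+.054*d)
print('expected c14 end',h2+.054*d+z*.097)
for n,a,b in(('c14',(265,92),(412,278)),('c19',(332,35),(621,262)),('c24',(282,243),(128,461)),('c24 tip',(150,445),(121,345))):
    print(n,*two(S(*a),T(*b)))
# glass rim: top ellipse center, floor foot
print('rim',onz('top',*T(117,367),.091), onz('top',*T(48,365),.091),onz('top',*T(188,370),.091))
for p in [(200,200),(275,140)]: print(p)
```

```text
h2 [0.6241 0.1726 0.084 ] h4 [0.6347 0.0653 0.084 ] dist 0.10775089293453054
yaw deg 5.605309055444692
h3 [0.6294 0.1189 0.084 ] axis [-0.4363 -0.0428  0.8988] h1 [0.6189 0.2263 0.084 ]
expected c14 end [0.5766 0.2221 0.1712]
c14 [0.5709 0.2227 0.1694] 6.753153576963234e-05
c19 [0.5791 0.1151 0.1683] 0.0008517018322896139
c24 [0.4779 0.3719 0.1553] 0.0014323649670047935
c24 tip [0.5503 0.3968 0.0189] 0.002631733047984577
rim [0.531  0.3874 0.091 ] [0.5323 0.426  0.091 ] [0.5292 0.3478 0.091 ]
(200, 200)
(275, 140)
```

```bash
cat >> h.py <<'E'
H2=np.array([.6241,.1726,.084]);H3=np.array([.6294,.1189,.084])
def frame(z,xh):   # tool R: z along -axis, y along horizontal-ish xh
    zt=-np.array(z)/np.linalg.norm(z); y=np.array(xh)-np.dot(xh,zt)*zt; y/=np.linalg.norm(y)
    return R.from_matrix(np.c_[np.cross(y,zt),y,zt])
AX=np.array([-.4363,-.0428,.8988]); BX=np.array([.9952,.0978,0])
RB=frame(AX,BX)
def delta(p,Rt,tag=''):
    s=readout.read_state(); Rc=R.from_rotvec(s['tcp_rot'])
    print(tag,'t',round(s['time'],2),'mm',Rc.inv().apply(np.array(p)-s['tool_pos'])*1e3,'deg',np.degrees((Rc.inv()*Rt).as_rotvec()),'at',np.array(s['tool_pos']),'q',np.array(s['q']))
E
python3 - <<'E'
from h import *
E19=np.array([.5791,.1151,.1683])
delta(E19+AX*.045+[0,0,.07],RB,'hi'); delta(E19-AX*.026,RB,'grasp')
E
```

```text
hi t 0.1 mm [-519.0164 -436.8021  -30.8365] deg [-22.6425 -16.0846  69.9468] at [0.1536 0.6567 0.2471] q [ 1.3041  0.2647  1.6052  0.      1.2737 -0.0369]
grasp t 0.1 mm [-548.5003 -426.5178  102.955 ] deg [-22.6425 -16.0846  69.9468] at [0.1536 0.6567 0.2471] q [ 1.3041  0.2647  1.6052  0.      1.2737 -0.0369]
```

Emit:
jog_arm --deltas '[-0.26,-0.22,-0.03,-11,-8,35,0.4,-0.519,-0.437,-0.031,-22.64,-16.08,69.95,0.4,-0.519,-0.437,-0.031,-22.64,-16.08,69.95,0.4,-0.519,-0.437,-0.031,-22.64,-16.08,69.95,0.4,-0.519,-0.437,-0.031,-22.64,-16.08,69.95,0.4,-0.519,-0.437,-0.031,-22.64,-16.08,69.95,0.4,-0.519,-0.437,-0.031,-22.64,-16.08,69.95,0.4,-0.519,-0.437,-0.031,-22.64,-16.08,69.95,0.4]' --squeeze 40

```text
time: 0.9
tool_pos: [0.3931, 0.335, 0.2672]
tcp_rot: [1.785, 2.19, 0.449]
wrist_force: [1.9, 0.2, 0.7]
width: 0.7
grip_force: 0.0
```

```bash
cat > g.py <<'E'
from h import *
E19=np.array([.5791,.1151,.1683])
delta(E19+AX*.045+[0,0,.07],RB,'hi'); delta(E19+AX*.035,RB,'pre'); delta(E19-AX*.026,RB,'grasp')
E
python3 g.py
```

```text
hi t 0.9 mm [-250.4566  111.6037   42.7947] deg [-1.8251 -1.4089  5.7002] at [0.3931 0.335  0.2672] q [ 0.8195 -0.2583  2.1461 -0.3182  0.9396  0.7648]
pre t 0.9 mm [-249.3206   83.3136  116.6642] deg [-1.8251 -1.4089  5.7002] at [0.3931 0.335  0.2672] q [ 0.8195 -0.2583  2.1461 -0.3182  0.9396  0.7648]
grasp t 0.9 mm [-250.9143   85.1784  177.6158] deg [-1.8251 -1.4089  5.7002] at [0.3931 0.335  0.2672] q [ 0.8195 -0.2583  2.1461 -0.3182  0.9396  0.7648]
```

Emit:
jog_arm --deltas '[-0.25,0.112,0.043,-1.8,-1.4,5.7,0.2,-0.25,0.112,0.043,-1.8,-1.4,5.7,0.2,-0.25,0.112,0.043,-1.8,-1.4,5.7,0.2,-0.25,0.112,0.043,-1.8,-1.4,5.7,0.2,-0.25,0.112,0.043,-1.8,-1.4,5.7,0.2,-0.25,0.112,0.043,-1.8,-1.4,5.7,0.2,-0.25,0.112,0.043,-1.8,-1.4,5.7,0.2,-0.25,0.112,0.043,-1.8,-1.4,5.7,0.2]'

```text
time: 1.7
tool_pos: [0.5602, 0.1159, 0.2782]
tcp_rot: [1.878, 2.078, 0.475]
wrist_force: [-0.5, 0.5, -0.2]
width: 0.603
grip_force: 0.0
```

```bash
python3 g.py
```

```text
hi t 1.7 mm [-2.68   -0.6662 -0.9209] deg [-0.2181 -0.0453  0.1822] at [0.5602 0.1159 0.2782] q [ 0.181  -0.2158  2.1001 -0.0489  0.8092  0.1054]
pre t 1.7 mm [ -2.6348 -31.0755  72.1106] deg [-0.2181 -0.0453  0.1822] at [0.5602 0.1159 0.2782] q [ 0.181  -0.2158  2.1001 -0.0489  0.8092  0.1054]
grasp t 1.7 mm [ -2.6834 -30.8434 133.1111] deg [-0.2181 -0.0453  0.1822] at [0.5602 0.1159 0.2782] q [ 0.181  -0.2158  2.1001 -0.0489  0.8092  0.1054]
```

Emit:
jog_arm --deltas '[-0.0027,-0.031,0.04,0,0,0,0.2,-0.0027,-0.031,0.072,0,0,0,0.2,-0.0027,-0.031,0.092,0,0,0,0.2,-0.0027,-0.031,0.112,0,0,0,0.2,-0.0027,-0.031,0.133,0,0,0,0.2,-0.0027,-0.031,0.133,0,0,0,0.2,-0.0027,-0.031,0.133,0,0,0,-1,-0.0027,-0.031,0.133,0,0,0,-1]'

```text
time: 2.5
tool_pos: [0.591, 0.1179, 0.1471]
tcp_rot: [1.872, 2.079, 0.479]
wrist_force: [7.3, 2.5, -0.9]
width: 0.279
grip_force: 43.7
```

Emit:
jog_arm --deltas '[0,0,0,0,0,0,-1,0,0,0,0,0,0,-1,0,0,0,0,0,0,-1,0,0,0,0,0,0,-1,0,0,0,0,0,0,-1]'

```text
time: 3.0
tool_pos: [0.5915, 0.1171, 0.1471]
tcp_rot: [1.874, 2.078, 0.479]
wrist_force: [-2.4, 0.7, 7.0]
width: 0.274
grip_force: 42.4
```

```bash
python3 g.py
```

```text
hi t 3.0 mm [  -0.7332   28.6727 -132.4335] deg [-0.009  -0.0973  0.2805] at [0.5915 0.1171 0.1471] q [ 0.1708 -0.0183  2.1858 -0.0607  0.5222  0.1132]
pre t 3.0 mm [ -0.7009  -2.0029 -59.5135] deg [-0.009  -0.0973  0.2805] at [0.5915 0.1171 0.1471] q [ 0.1708 -0.0183  2.1858 -0.0607  0.5222  0.1132]
grasp t 3.0 mm [-0.8045 -1.9936  1.4874] deg [-0.009  -0.0973  0.2805] at [0.5915 0.1171 0.1471] q [ 0.1708 -0.0183  2.1858 -0.0607  0.5222  0.1132]
```

Emit:
jog_arm --deltas '[0,0,-0.01,0,0,0,-1,0,0,-0.025,0,0,0,-1,0,0,-0.04,0,0,0,-1,0,0,-0.055,0,0,0,-1,0,0,-0.075,0,0,0,-1,0,0,-0.095,0,0,0,-1,0,0,-0.1,0,0,0,-1,0,0,-0.1,0,0,0,-1]'

```text
time: 3.8
tool_pos: [0.5472, 0.1124, 0.2364]
tcp_rot: [1.874, 2.079, 0.477]
wrist_force: [0.1, -0.3, -1.7]
width: 0.277
grip_force: 40.5
```

Run:
```python
from h import *
s=readout.read_state();print(s['time'],s['tool_pos'],s['wrist_force'],s['width'])
a=read_camera('side')['color'];b=read_camera('top')['color']
cv2.imwrite('pics/a2.png',a);cv2.imwrite('pics/b2.png',b)
x=cv2.resize(a[110:230,190:270],None,fx=5,fy=5,interpolation=2)
y=cv2.resize(b[110:220,250:330],None,fx=5,fy=5,interpolation=2)
y=cv2.copyMakeBorder(y,0,x.shape[0]-y.shape[0],0,0,0);cv2.imwrite('pics/c2.png',np.hstack([x,y]))
```

```text
3.8 [0.5472 0.1124 0.2364] [ 0.0744 -0.3299 -1.7434] 0.276810677469626
```

View pics/c2.png

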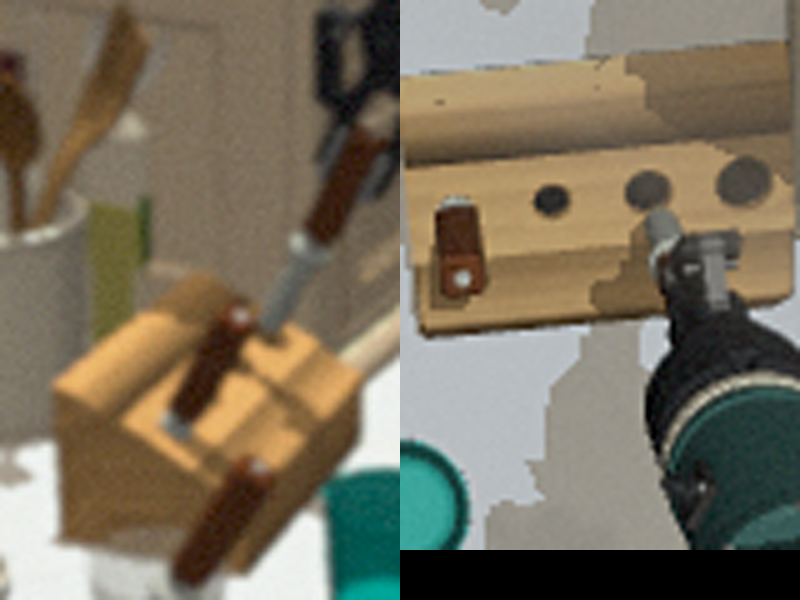

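The corer is held clear of hole 3. The side half shows its collar near (305,245) and its tip near (265,325). The top half shows its tip near (658,213), with holes 2–4 at (552,200), (648,190) and (744,181).

Run:
```python
from h import *
S=lambda x,y:((x+.5)/5-.5+190,(y+.5)/5-.5+110)
T=lambda x,y:((x+.5-400)/5-.5+250,(y+.5)/5-.5+110)
for p in((552,200),(648,190),(744,181)): print(onz('top',*T(*p),.084))
s=readout.read_state();Rc=R.from_rotvec(s['tcp_rot']);p=np.array(s['tool_pos'])
tip=p+Rc.apply([0,0,.1365]);col=p+Rc.apply([0,0,.0725])
inv=lambda a,o,u0:(np.array(a)-u0)
print('pred tip side',(proj('side',tip)-[190,110]+.5)*5-.5,'top',(proj('top',tip)-[250,110]+.5)*5-.5+[400,0])
print('pred col side',(proj('side',col)-[190,110]+.5)*5-.5,'top',(proj('top',col)-[250,110]+.5)*5-.5+[400,0])
print('tip',tip,'meas',*two(S(265,325),T(658,213)))
# tcp target for insertion
for h in (.008,-.02,-.060): delta(H2+AX*(.1365+h),RB,f'h2 {h}')
# axis line check
print('tool z vs hole', np.degrees(np.arccos(Rc.apply([0,0,-1])@AX)))
print('c14 line dot expected top', (proj('top',[H2+[-.0053,.0537,0]+AX*.097])-[250,110]+.5)*5-.5+[400,0],'side',(proj('side',[H2+[-.0053,.0537,0]+AX*.097])-[190,110]+.5)*5-.5)
```

```text
[0.6241 0.1726 0.084 ]
[0.6294 0.1189 0.084 ]
[0.6341 0.0653 0.084 ]
pred tip side [269.5549 333.3636] top [654.0141 225.1581]
pred col side [308.7317 259.0917] top [670.1349 262.9201]
tip [0.6058 0.1183 0.1116] meas [0.6111 0.1162 0.116 ] 0.0013879445611497388
h2 0.008 t 3.9 mm [52.3633  8.8988 27.1945] deg [-0.2315 -0.0665  0.2984] at [0.5467 0.1123 0.2346] q [ 0.178  -0.2106  2.1782 -0.0507  0.7261  0.1048]
h2 -0.02 t 3.9 mm [52.3306  9.0118 55.1947] deg [-0.2315 -0.0665  0.2984] at [0.5467 0.1123 0.2346] q [ 0.178  -0.2106  2.1782 -0.0507  0.7261  0.1048]
h2 -0.06 t 3.9 mm [52.2837  9.1733 95.1949] deg [-0.2315 -0.0665  0.2984] at [0.5467 0.1123 0.2346] q [ 0.178  -0.2106  2.1782 -0.0507  0.7261  0.1048]
tool z vs hole nan
c14 line dot expected top [[463.0475 266.7867]] side [[232.318  312.3375]]<stdin>:14: RuntimeWarning: invalid value encountered in arccos
```

Run:
```python
from h import *
b=cv2.imread('pics/b2.png');a=cv2.imread('pics/a2.png')
f=lambda i:(i[...,2].astype(int)-i[...,0])
print('top R-B, cols 294-312; rows 149-162');
for r in range(149,163):print(r,f(b)[r,294:313],b[r,294:313,1])
print('side cols 236-258')
for r in range(154,182,2):print(r,f(a)[r,236:258],a[r,236:258,1])
```

```text
top R-B, cols 294-312; rows 149-162
149 [71 15  8 11  8 14 13 10 13 35 58 71 66 66 66 66 69 68 70] [141  67  59  65  68  65  66  65  70  83 122 151 150 149 149 147 145 150
 147]
150 [74 42  3  6 11 11 12 12 31 42 65 69 67 67 69 66 66 67 67] [149  97  52  59  61  57  68  71  87  98 143 153 148 150 148 147 150 149
 147]
151 [74 71 44 32 11 16 28 33 33 55 72 68 70 69 69 66 66 66 65] [152 142  96  88  62  64  83 108 108 125 152 153 148 150 147 148 147 146
 145]
152 [73 73 70 59 52 49 17  7  7 14 38 72 69 67 66 69 66 67 65] [152 149 133 114 106 109 108 117 115 122 129 152 143 144 145 140 143 141
 141]
153 [73 73 72 73 76 17  8  4  7  6 14 48 69 66 66 65 66 66 65] [151 151 149 154 145  95 106 110 117 117 117 127 143 144 144 140 142 143
 141]
154 [70 71 73 73 53  3  7  9  9  8 10 24 73 70 71 68 73 69 69] [148 145 149 148 102  79 101 112 118 119 112 115 154 150 149 148 146 150
 150]
155 [73 76 75 54 50  7  6 11  9  8  5 10 53 73 73 74 70 69 72] [153 152 147 107 102  78  93 108 114 118 118 115 134 157 156 157 156 158
 155]
156 [74 73 57 54 51 24  7  9  6  6  6  9 20 65 46 47 45 33 31] [155 15
[... 2592 characters left out ...]
38 18  5  5 10 31 57 56 50 37 33 31 33 33 27 29 30] [ 64  95 102  88  75  79  99  92  95  92  90 109 123 118 113 110 102  98
  98  99  97  94]
176 [ 44  60  60  52  53  45  41  35  25  43  75 107 112 108  88  70  53  35
  26  28  26  33] [ 36  34  36  44  58  70  73  80  78  92 112 148 163 158 151 125 117 103
  97  93 102  97]
178 [ 44  37  54  83 106 104  79  64  54  61  73  94 114 124 126 129 117  84
  48  31  28  27] [ 23  36  61 110 145 139 114  83  73  86 102 131 156 175 179 177 160 138
 110  95  97  97]
180 [ 35  50  82 111 129 124 125 126 118 118 117 121 128 125 125 117 100  93
  80  71  57  40] [ 28  55 108 149 174 183 175 165 164 157 157 165 176 178 176 166 139 124
 129 114 114 120]
```

Emit:
jog_arm --deltas '[0.025,0.004,0,0,0,0,-1,0.0532,0.0089,0.0,-0.2,1.5,0.3,-1,0.0532,0.0089,0.01,-0.2,1.5,0.3,-1,0.0532,0.0089,0.018,-0.2,1.5,0.3,-1,0.0532,0.0089,0.018,-0.2,1.5,0.3,-1,0.0532,0.0089,0.018,-0.2,1.5,0.3,-1]'

```text
time: 4.5
tool_pos: [0.5571, 0.1662, 0.2217]
tcp_rot: [1.884, 2.09, 0.505]
wrist_force: [0.9, 0.0, -1.1]
width: 0.278
grip_force: 39.8
```

Run:
```python
from h import *
b=read_camera('top')['color'];a=read_camera('side')['color'];cv2.imwrite('pics/b3.png',b);cv2.imwrite('pics/a3.png',a)
delta(H2+AX*(.1365+.016),RB*R.from_euler('y',1.5,degrees=True),'h2+16')
s=readout.read_state();Rc=R.from_rotvec(s['tcp_rot']);p=np.array(s['tool_pos'])
t=p+Rc.apply([-.0043,0,.1365]);c=p+Rc.apply([-.0024,0,.0725])
print('pred tip/col raw top',proj('top',t),proj('top',c),'side',proj('side',t),proj('side',c))
print('hole2 raw',proj('top',H2),proj('side',H2), 'tip in hole frame',RB.inv().apply(t-H2)*1e3)
d=b[...,2].astype(int)-b[...,0]
for r in range(142,160):print(r,d[r,274:294])
x=cv2.resize(a[110:230,190:270],None,fx=5,fy=5,interpolation=2)
y=cv2.resize(b[110:200,250:330],None,fx=5,fy=5,interpolation=2)
y=cv2.copyMakeBorder(y,0,x.shape[0]-y.shape[0],0,0,0);cv2.imwrite('pics/c3.png',np.hstack([x,y]))
```

```text
h2+16 t 4.6 mm [-0.3543 -1.0274  1.7728] deg [ 0.0467 -0.0436 -0.0408] at [0.5577 0.1664 0.2231] q [ 0.2764 -0.1496  2.1516 -0.0811  0.6885  0.2238]
pred tip/col raw top [280.5934 151.1174] [282.5669 158.5021] side [232.779  184.4252] [240.578  169.4841]
hole2 raw [279.9855 149.6177] [230.9357 188.6518] tip in hole frame [ -0.316    1.1345 -17.7186]
142 [71 68 67 70 68 67 68 68 69 70 68 67 71 67 69 69 66 67 67 66]
143 [71 71 70 72 70 70 69 70 73 70 70 70 70 67 69 69 68 68 65 69]
144 [74 72 73 74 72 72 73 74 73 73 71 74 72 71 72 71 70 70 71 69]
145 [76 76 76 75 73 75 76 74 75 69 72 71 71 68 72 69 71 70 71 71]
146 [74 72 78 73 73 75 75 74 75 74 74 76 72 72 73 70 70 70 68 67]
147 [79 77 78 76 49 32 24 27 43 68 74 69 69 68 66 71 72 69 67 69]
148 [73 74 76 38 10  2  3 -1 11 41 68 72 72 72 74 73 70 69 73 71]
149 [75 74 73  2  4  4  5  6  3 29 70 75 73 73 72 74 72 70 71 73]
150 [72 78 53 -4  1  4  5  4  6 12 66 74 74 75 74 76 75 76 72 74]
151 [73 76 72 13  3  7  6  8  5  9 55 78 76 80 78 76 76 76 76 77]
152 [76 76 79 28  4  5  4  5  4  9 58 80 69 64 52 52 43 33 32 54]
153 [76 78 78 51 -3  3  7  7  0  0 19 31 13 12  6  6  5  3  1 39]
154 [77 78 78 55  6  3  5 -1  0 -1 -6 -1  2  1  3  4  1 -2  1 20]
155 [76 79 78 58 24  5  8  0 -1  1 -1  2  2  5  6  2  5 -3  0 18]
156 [78 77 76 57 35  2  6 -2 -3 -3 -4 -3  4  4  0  4  2  0  7 42]
157 [76 79 80 52 13  5 20  3 -4  3 -3  3  4  4  5  3  6  3  3 43]
158 [80 78 78 52 15 11 17 -3  3  1  4  3  2  3  4  6  2 -1  9 52]
159 [73 78 64 53  1 17 13 -2  0  4  5  6  5  5  3  4  4 -1  3 37]
```

View pics/c3.png

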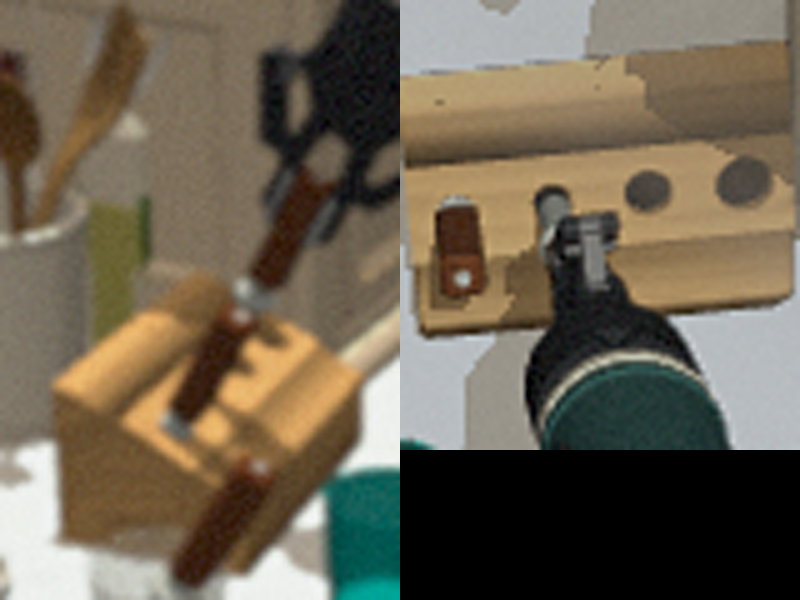

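The tube tip sits over hole 2. In the top half it is at about (552,205), with the dark rim just behind it. Lateral error is under 1 mm, so I'll correct −1 mm in tool y and start inserting.

Emit:
jog_arm --deltas '[-0.0003,-0.001,0.005,0,0,0,-1,-0.0003,-0.001,0.01,0,0,0,-1,-0.0003,-0.001,0.015,0,0,0,-1,-0.0003,-0.001,0.02,0,0,0,-1,-0.0003,-0.001,0.024,0,0,0,-1,-0.0003,-0.001,0.028,0,0,0,-1,-0.0003,-0.001,0.028,0,0,0,-1]'

```text
time: 5.3
tool_pos: [0.5689, 0.1685, 0.1983]
tcp_rot: [1.882, 2.089, 0.508]
wrist_force: [0.6, -1.2, -2.9]
width: 0.273
grip_force: 41.1
```

```bash
cat > i.py <<'E'
import sys
from h import *
s=readout.read_state();Rc=R.from_rotvec(s['tcp_rot']);p=np.array(s['tool_pos'])
H={'2':H2,'3':H3}[sys.argv[1]]; L=float(sys.argv[2])
print(s['time'],'F tool',Rc.inv().apply(s['wrist_force']),'M',np.array(s['torque']),'w',s['width'],s['grip_force'])
print('tcp in hole frame mm (tool axes)',RB.inv().apply(p-H)*1e3,'collar height',(AX@(p-H)-L)*1e3,'rot err',np.degrees((Rc.inv()*RB).as_rotvec()))
E
python3 i.py 2 .0725
```

```text
5.3 F tool [-1.303  -0.8472  2.797 ] M [-0.2874  0.4341 -0.1293] w 0.2727932993303811 41.136474609375
tcp in hole frame mm (tool axes) [   1.335     0.3539 -126.9702] collar height 54.47217615380344 rot err [ 0.0562 -1.5586  0.0146]
```

Emit:
jog_arm --deltas '[0,0,0.008,0,0,0,-1,0,0,0.016,0,0,0,-1,0,0,0.022,0,0,0,-1,0,0,0.028,0,0,0,-1,0,0,0.034,0,0,0,-1,0,0,0.04,0,0,0,-1,0,0,0.04,0,0,0,-1]'

```text
time: 6.0
tool_pos: [0.5863, 0.1712, 0.1605]
tcp_rot: [1.883, 2.09, 0.507]
wrist_force: [1.3, -3.3, -2.4]
width: 0.277
grip_force: 41.0
```

```bash
python3 i.py 2 .0725
```

```text
6.0 F tool [-3.4694 -0.1753  2.505 ] M [-0.9605  0.3802 -0.4306] w 0.2765921147717336 41.04674220085144
tcp in hole frame mm (tool axes) [  2.3451  -0.3878 -85.3355] collar height 12.836820193592752 rot err [-0.0019 -1.5619 -0.0092]
```

Emit:
jog_arm --deltas '[-0.0005,0,0.004,0,0,0,-1,-0.001,0,0.007,0,0,0,-1,-0.001,0,0.01,0,0,0,-1,-0.001,0,0.013,0,0,0,-1,-0.001,0,0.0145,0,0,0,-1,-0.001,0,0.016,0,0,0,-1,-0.001,0,0.016,0,0,0,-1]'

```text
time: 6.7
tool_pos: [0.5923, 0.1719, 0.1495]
tcp_rot: [1.884, 2.09, 0.507]
wrist_force: [-21.9, -5.7, 20.7]
width: 0.276
grip_force: 45.3
```

```bash
python3 i.py 2 .0725
```

```text
6.7 F tool [ -2.721  -10.9791 -28.4724] M [-0.9384  2.478  -0.3369] w 0.2761978692413087 45.25403916835785
tcp in hole frame mm (tool axes) [  2.3732   0.2202 -72.7582] collar height 0.259332700867948 rot err [-0.0263 -1.5894 -0.0346]
```

Emit:
jog_arm --deltas '[0,0,0,0,0,0,0.2,0,0,0,0,0,0,0.2,0,0,0,0,0,0,0.2,0,0,-0.03,0,0,0,0.2,0,0,-0.06,0,0,0,0.2,0,0,-0.1,0,0,0,0.2,0,0,-0.12,0,0,0,0.2,0,0,-0.12,0,0,0,0.2]'

```text
time: 7.5
tool_pos: [0.5433, 0.164, 0.2602]
tcp_rot: [1.878, 2.085, 0.518]
wrist_force: [0.3, -0.1, 1.0]
width: 0.6
grip_force: 0.0
```

```bash
cat > g2.py <<'E'
from h import *
a=np.radians(30);z=np.radians(19)
A24=np.array([-np.sin(a)*np.cos(z),-np.sin(a)*np.sin(z),np.cos(a)]);R24=frame(A24,[np.cos(z),np.sin(z),0])
E24=np.array([.4779,.3719,.1553])
delta(E24+A24*.035+[0,0,.06],R24,'hi');delta(E24+A24*.035,R24,'pre');delta(E24-A24*.026,R24,'grasp')
E
python3 g2.py
```

```text
hi t 7.5 mm [209.5542 -61.8849  -8.4195] deg [ -3.2423   4.6741 -11.87  ] at [0.5433 0.164  0.2602] q [ 0.2796 -0.2186  2.1399 -0.0755  0.7599  0.2178]
pre t 7.5 mm [207.9676 -88.7186  45.2222] deg [ -3.2423   4.6741 -11.87  ] at [0.5433 0.164  0.2602] q [ 0.2796 -0.2186  2.1399 -0.0755  0.7599  0.2178]
grasp t 7.5 mm [213.2562 -85.8101 105.9229] deg [ -3.2423   4.6741 -11.87  ] at [0.5433 0.164  0.2602] q [ 0.2796 -0.2186  2.1399 -0.0755  0.7599  0.2178]
```

Emit:
jog_arm --deltas '[0.05,-0.015,-0.01,0,0,0,0.2,0.21,-0.062,-0.008,-3.2,4.7,-11.9,0.3,0.21,-0.062,-0.008,-3.2,4.7,-11.9,0.3,0.21,-0.062,-0.008,-3.2,4.7,-11.9,0.3,0.21,-0.062,-0.008,-3.2,4.7,-11.9,0.3,0.21,-0.062,-0.008,-3.2,4.7,-11.9,0.3,0.21,-0.062,-0.008,-3.2,4.7,-11.9,0.3,0.21,-0.062,-0.008,-3.2,4.7,-11.9,0.3]'

```text
time: 8.3
tool_pos: [0.4597, 0.3649, 0.2395]
tcp_rot: [1.617, 2.265, 0.594]
wrist_force: [0.2, -0.4, -0.4]
width: 0.651
grip_force: 0.0
```

```bash
python3 g2.py
python3 - <<'E'
from h import *
b=read_camera('top')['color'];a=read_camera('side')['color'];cv2.imwrite('pics/b4.png',b);cv2.imwrite('pics/a4.png',a)
x=cv2.resize(a[130:270,190:270],None,fx=4,fy=4,interpolation=2)
y=cv2.resize(b[110:230,180:300],None,fx=4,fy=4,interpolation=2)
y=cv2.copyMakeBorder(y,0,x.shape[0]-y.shape[0],0,0,0);cv2.imwrite('pics/c4.png',np.hstack([x,y]))
E
```

```text
hi t 8.3 mm [ 0.6855  4.7169 -4.3316] deg [-0.6041  0.0228 -0.0225] at [0.4597 0.3649 0.2395] q [ 0.7381 -0.1588  2.1448 -0.3061  0.7015  0.5961]
pre t 8.3 mm [  0.6945 -24.7336  47.9434] deg [-0.6041  0.0228 -0.0225] at [0.4597 0.3649 0.2395] q [ 0.7381 -0.1588  2.1448 -0.3061  0.7015  0.5961]
grasp t 8.3 mm [  0.7189 -24.0904 108.94  ] deg [-0.6041  0.0228 -0.0225] at [0.4597 0.3649 0.2395] q [ 0.7381 -0.1588  2.1448 -0.3061  0.7015  0.5961]
```

View pics/c4.png

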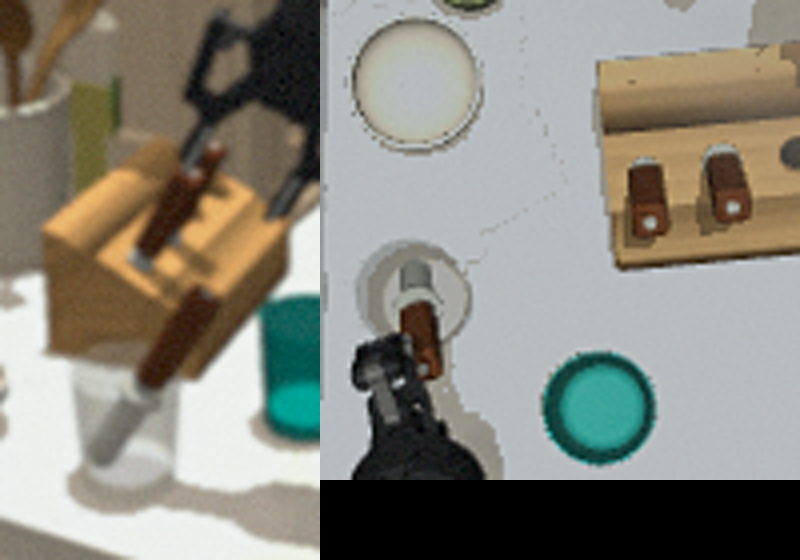

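c19 now stands in hole 2 with its collar down, and corer_24 and the glass are undisturbed (handle end at crop (425,370)). The fingers look left of the handle, so I'll check that against the projection of the tool.

Run:
```python
from h import *
p=np.array([.4597,.3649,.2395]);Rc=R.from_rotvec([1.617,2.265,.594])
f=lambda n,q:((proj(n,q)-([180,110] if n=='top' else [190,130])+.5)*4-.5+([320,0] if n=='top' else [0,0]))
for l,o in(('tcp',(0,0,0)),('tip+',(0,.035,.008)),('tip-',(0,-.035,.008)),('palm',(0,0,-.054))):
    print(l,f('top',p+Rc.apply(o)),f('side',p+Rc.apply(o)))
E=np.array([.4779,.3719,.1553]);a=np.radians(30);z=np.radians(19)
A=np.array([-np.sin(a)*np.cos(z),-np.sin(a)*np.sin(z),np.cos(a)])
for k in (0,.084,.097,.161):print(k,f('top',E-A*k),f('side',E-A*k))
print('c19 end expected',f('top',H2+AX*.097),'side',f('side',H2+AX*.097))
```

```text
tcp [412.645 395.005] [236.1376 180.5166]
tip+ [391.3969 340.1901] [183.6537 162.6824]
tip- [432.5961 436.0848] [276.2039 217.1391]
palm [414.8853 438.6014] [277.9731 114.6389]
0 [421.862  367.7904] [206.6412 294.4434]
0.084 [417.9052 313.4486] [147.3734 383.1222]
0.097 [417.3398 305.6838] [138.5568 396.3138]
0.161 [414.7177 269.6729] [ 96.4555 459.3075]
c19 end expected [733.7506 204.636 ] side [212.5696 145.4797]
```

Emit:
jog_arm --deltas '[0.0007,-0.0245,0.02,-0.6,0,0,0.3,0.0007,-0.0245,0.048,-0.6,0,0,0.3,0.0007,-0.0242,0.07,-0.6,0,0,0.3,0.0007,-0.0241,0.09,-0.6,0,0,0.3,0.0007,-0.0241,0.109,-0.6,0,0,0.3,0.0007,-0.0241,0.109,-0.6,0,0,0.3,0.0007,-0.0241,0.109,-0.6,0,0,0.3]'

```text
time: 9.1
tool_pos: [0.4903, 0.3762, 0.1335]
tcp_rot: [1.612, 2.257, 0.605]
wrist_force: [-0.6, -1.3, 0.6]
width: 0.648
grip_force: 0.0
```

```bash
python3 g2.py
```

```text
hi t 9.1 mm [   0.001    29.5404 -112.3605] deg [ 0.0214  0.0286 -0.0668] at [0.4903 0.3762 0.1335] q [ 0.7144  0.0265  2.1943 -0.4299  0.4662  0.7253]
pre t 9.1 mm [ -0.0081  -0.4791 -60.4102] deg [ 0.0214  0.0286 -0.0668] at [0.4903 0.3762 0.1335] q [ 0.7144  0.0265  2.1943 -0.4299  0.4662  0.7253]
grasp t 9.1 mm [ 0.0223 -0.5019  0.5897] deg [ 0.0214  0.0286 -0.0668] at [0.4903 0.3762 0.1335] q [ 0.7144  0.0265  2.1943 -0.4299  0.4662  0.7253]
```

Emit:
jog_arm --deltas '[0,0,0,0,0,0,-0.2,0,0,0,0,0,0,-0.4,0,0,0,0,0,0,-1,0,0,0,0,0,0,-1,0,0,0,0,0,0,-1,0,0,0,0,0,0,-1]'

```text
time: 9.7
tool_pos: [0.4901, 0.3774, 0.1343]
tcp_rot: [1.61, 2.258, 0.608]
wrist_force: [-2.6, -1.9, 4.1]
width: 0.278
grip_force: 41.8
```

```bash
python3 g2.py
```

```text
hi t 9.7 mm [  -1.1594   29.1326 -111.7247] deg [ 0.1131 -0.0498  0.0097] at [0.4901 0.3774 0.1343] q [ 0.7162  0.0259  2.1936 -0.4305  0.4657  0.726 ]
pre t 9.7 mm [ -1.1994  -0.9699 -59.8225] deg [ 0.1131 -0.0498  0.0097] at [0.4901 0.3774 0.1343] q [ 0.7162  0.0259  2.1936 -0.4305  0.4657  0.726 ]
grasp t 9.7 mm [-1.2524 -1.0904  1.1773] deg [ 0.1131 -0.0498  0.0097] at [0.4901 0.3774 0.1343] q [ 0.7162  0.0259  2.1936 -0.4305  0.4657  0.726 ]
```

Emit:
jog_arm --deltas '[0,0,-0.008,0,0,0,-1,0,0,-0.02,0,0,0,-1,0,0,-0.035,0,0,0,-1,0,0,-0.05,0,0,0,-1,0,0,-0.07,0,0,0,-1,0,0.003,-0.09,0,0,0,-1,0,0.006,-0.11,0,0,0,-1,0,0.01,-0.13,0,0,0,-1]'

```text
time: 10.5
tool_pos: [0.4354, 0.3582, 0.252]
tcp_rot: [1.611, 2.259, 0.606]
wrist_force: [0.3, 0.6, -1.2]
width: 0.278
grip_force: 41.2
```

Run:
```python
from h import *
delta(H3+AX*(.136+.05),RB,'over h3+50')
```

```text
over h3+50 t 10.5 mm [-270.5752   22.248    13.5715] deg [ 3.9891 -6.3404 11.8357] at [0.4354 0.3582 0.252 ] q [ 0.7679 -0.2219  2.1757 -0.3209  0.7311  0.626 ]
```

Run:
```python
from h import *
delta([.435,.34,.31],RB,'up');delta([.47,.12,.31],RB,'wp1')
```

```text
up t 10.5 mm [-17.0667  23.587  -53.4048] deg [ 3.9891 -6.3404 11.8357] at [0.4354 0.3582 0.252 ] q [ 0.7679 -0.2219  2.1757 -0.3209  0.7311  0.626 ]
wp1 t 10.5 mm [-236.4509   -9.8321  -72.866 ] deg [ 3.9891 -6.3404 11.8357] at [0.4354 0.3582 0.252 ] q [ 0.7679 -0.2219  2.1757 -0.3209  0.7311  0.626 ]
```

Emit:
jog_arm --deltas '[-0.017,0.024,-0.053,2,-3,6,-1,-0.06,0.017,-0.057,4,-6.3,11.8,-1,-0.1,0.01,-0.06,4,-6.3,11.8,-1,-0.145,0.004,-0.065,4,-6.3,11.8,-1,-0.19,-0.003,-0.069,4,-6.3,11.8,-1,-0.236,-0.01,-0.073,4,-6.3,11.8,-1,-0.236,-0.01,-0.073,4,-6.3,11.8,-1,-0.236,-0.01,-0.073,4,-6.3,11.8,-1]'

```text
time: 11.3
tool_pos: [0.4705, 0.1192, 0.3095]
tcp_rot: [1.883, 2.069, 0.48]
wrist_force: [-1.1, -0.1, -0.5]
width: 0.274
grip_force: 41.1
```

Run:
```python
from h import *
delta(H3+AX*(.136+.03),RB,'over h3+30')
```

```text
over h3+30 t 11.3 mm [-15.6524  43.2083 106.0838] deg [ 0.0543  0.0264 -0.2186] at [0.4705 0.1192 0.3095] q [ 0.2395 -0.4307  2.1953 -0.0782  0.9278  0.1781]
```

Emit:
jog_arm --deltas '[-0.0155,0.02,0.04,0,0,0,-1,-0.0155,0.043,0.07,0,0,0,-1,-0.0155,0.043,0.09,0,0,0,-1,-0.0155,0.043,0.106,0,0,0,-1,-0.0155,0.043,0.106,0,0,0,-1,-0.0155,0.043,0.106,0,0,0,-1,-0.0155,0.043,0.106,0,0,0,-1]'

```text
time: 12.0
tool_pos: [0.5571, 0.1152, 0.2342]
tcp_rot: [1.876, 2.074, 0.482]
wrist_force: [-0.1, -0.2, -0.2]
width: 0.274
grip_force: 41.0
```

Run:
```python
from h import *
delta(H3+AX*(.1362+.03),RB,'h3+30')
b=read_camera('top')['color'];a=read_camera('side')['color'];cv2.imwrite('pics/b5.png',b);cv2.imwrite('pics/a5.png',a)
s=readout.read_state();Rc=R.from_rotvec(s['tcp_rot']);p=np.array(s['tool_pos'])
t=p+Rc.apply([0,0,.1362]);c=p+Rc.apply([0,0,.0722])
print('pred tip/col raw top',proj('top',t),proj('top',c),'far edge',proj('top',t+Rc.apply([0,.012,0])),'side',proj('side',t),proj('side',c))
print('side near edges',proj('side',t+Rc.apply([0,.012,0])),proj('side',t+Rc.apply([0,-.012,0])))
d=b[...,2].astype(int)-b[...,0]
for r in range(147,162):print(r,d[r,292:314])
x=cv2.resize(a[110:230,190:270],None,fx=5,fy=5,interpolation=2)
y=cv2.resize(b[110:230,250:330],None,fx=5,fy=5,interpolation=2)
cv2.imwrite('pics/c5.png',np.hstack([x,y]))
```

```text
h3+30 t 12.0 mm [-3.3914 -0.8729  0.4301] deg [ 0.1309 -0.1012  0.1217] at [0.5571 0.1152 0.2342] q [ 0.1802 -0.1899  2.1641 -0.0528  0.7132  0.1116]
pred tip/col raw top [299.4927 150.4712] [302.6788 157.9498] far edge [299.2386 146.2514] side [240.212  175.7377] [248.0619 160.9678]
side near edges [237.2659 173.8175] [243.1628 177.6611]
147 [70 67 68 18  6  9 15 10 13 12 10 26 54 67 65 66 66 65 64 67 69 28]
148 [69 71 68 13 14 13  8 10  9  9  7 21 53 68 68 67 66 63 64 68 66 32]
149 [71 70 72 15 11  7  6  9  9  9  8 10 43 69 69 67 66 67 66 70 71 65]
150 [72 73 73 42  8  8  8  9 10  9  8 11 46 75 68 69 67 67 70 69 71 68]
151 [72 75 73 45 11  5  8 11  9  8  9 11 14 53 77 68 72 70 69 56 57 44]
152 [73 74 57 49  2  8  9  6 11  7 10  6  8 29 45 32 31 18 21 12 12 13]
153 [74 76 49 52 25  3 10  9  8  6  7  7  7 12 13  9  8  5  6  7  6  7]
154 [75 71 49 52 37  6  8  7  7  8  8  7  9  6  5  5  3  7  8  7  8  5]
155 [73 75 52 52 50 26  4  6  8  7  8  9  8  7  8  8  5  8  6  9  7  9]
156 [76 58 51 52 56 22  6  5  8 14 20  6  6 14  8 10  6  7  7  6 11  7]
157 [76 54 55 56 52 16  5  5 19 23 26 10  7  6 10  9  8  6  8  7  7  7]
158 [77 55 59 54 43 12  6 10 23 24 15  6 12  6  6 10 10  5  7  7  6  7]
159 [49 40 43 45 42 12  7 11 18 18  9  5 10  6  5  7  5  7  6  9  7  7]
160 [44 44 49 45 44 12  3  9 19 13  4  6  8  3  6  6  8  8  6  6  4 10]
161 [47 48 44 45 44 20  4  4 16 12  4  6  1  5  8  8  9  4  2  7  3 11]
```

View pics/c5.png

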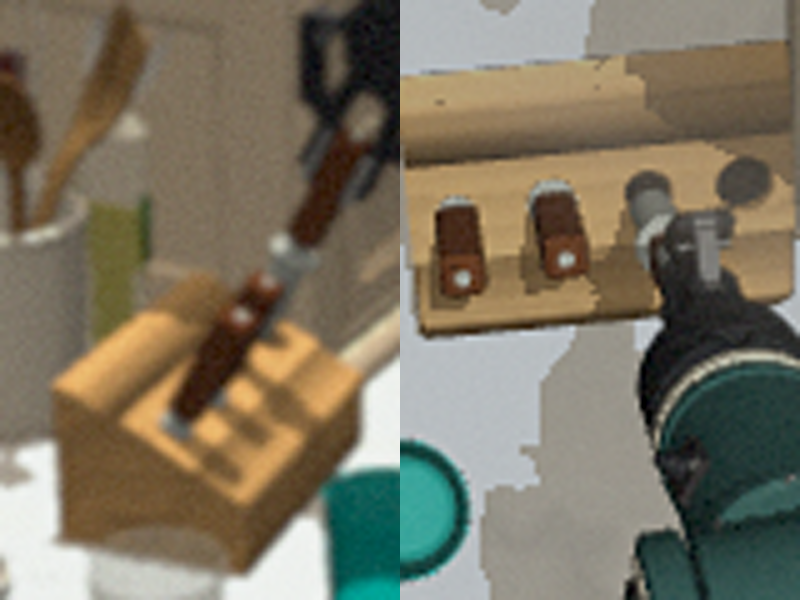

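corer_24 is held over hole 3. In the top half its tube tip is near (652,195), inside the hole's outline at (648,190), and both other corers look seated. I'll check the far-edge row next.

Run:
```python
from h import *
b=cv2.imread('pics/b5.png')
for r in range(142,154):print(r,b[r,293:306,1])
print(proj('top',H3))
```

```text
142 [144 146 144 146 144 146 149 145 145 147 144 146 145]
143 [148 148 149 146 148 154 154 154 151 150 149 151 149]
144 [154 151 151 154 126  98  87  90 116 131 154 148 147]
145 [151 153 153 104  78  72  70  69  74  82 114 148 147]
146 [144 146 117  67  70  69  79  68  67  74  85 133 145]
147 [148 144  71  59  66  65  68  73  76  69  74 121 149]
148 [148 138  72  58  76  89 115 116 115  96  80 120 148]
149 [151 140  64  64  90 108 115 116 115 115 102 117 150]
150 [149 151  99  76  97 107 115 114 120 116 113 128 154]
151 [154 154 102  83  94 104 109 116 118 116 113 109 130]
152 [150 106  99  82  89  98 109 110 113 111 114 109  97]
153 [147 100 101  81  84  98 100 116 155 154 160 106  59]
[299.199  147.6057]
```

Emit:
jog_arm --deltas '[-0.003,0,0.008,0,0,0,-1,-0.003,0,0.016,0,0,0,-1,-0.003,0,0.024,0,0,0,-1,-0.003,0,0.028,0,0,0,-1,-0.003,0,0.032,0,0,0,-1,-0.003,0,0.036,0,0,0,-1,-0.003,0,0.036,0,0,0,-1]'

```text
time: 12.8
tool_pos: [0.573, 0.1128, 0.2003]
tcp_rot: [1.88, 2.073, 0.48]
wrist_force: [-0.8, 2.9, -1.8]
width: 0.276
grip_force: 41.2
```

```bash
python3 i.py 3 .0722
```

```text
12.8 F tool [ 2.9303 -1.2667  1.381 ] M [0.6292 0.5458 0.2897] w 0.2761791970411261 41.23791575431824
tcp in hole frame mm (tool axes) [  -0.5157   -0.0159 -129.4186] collar height 57.22060458342461 rot err [ 0.0026 -0.0849 -0.022 ]
```

Emit:
jog_arm --deltas '[0.0005,0,0.006,0,0,0,-1,0.0005,0,0.012,0,0,0,-1,0.0005,0,0.019,0,0,0,-1,0.0005,0,0.026,0,0,0,-1,0.0005,0,0.033,0,0,0,-1,0.0005,0,0.04,0,0,0,-1,0.0005,0,0.045,0,0,0,-1,0.0005,0,0.045,0,0,0,-1]'

```text
time: 13.6
tool_pos: [0.5925, 0.1151, 0.1585]
tcp_rot: [1.879, 2.074, 0.478]
wrist_force: [1.0, 3.6, -3.8]
width: 0.276
grip_force: 41.0
```

```bash
python3 i.py 3 .0722
```

```text
13.6 F tool [ 3.5125 -0.42    3.99  ] M [0.9294 0.601  0.4446] w 0.2763113929714288 40.9797066450119
tcp in hole frame mm (tool axes) [ -0.2059  -0.6432 -83.2257] collar height 11.026968824590227 rot err [-0.0438 -0.0483  0.0277]
```

Emit:
jog_arm --deltas '[0.0005,0,0.003,0,0,0,-1,0.0005,0,0.006,0,0,0,-1,0.0005,0,0.009,0,0,0,-1,0.0005,0,0.011,0,0,0,-1,0.0005,0,0.0125,0,0,0,-1,0.0005,0,0.014,0,0,0,-1,0.0005,0,0.014,0,0,0,-1]'

```text
time: 14.3
tool_pos: [0.597, 0.1161, 0.1504]
tcp_rot: [1.88, 2.075, 0.477]
wrist_force: [-32.1, 1.0, 32.1]
width: 0.278
grip_force: 47.3
```

```bash
python3 i.py 3 .0722
```

```text
14.3 F tool [  4.1188 -14.6717 -42.7937] M [0.2756 3.348  0.2188] w 0.27818103266151756 47.29974567890167
tcp in hole frame mm (tool axes) [  0.3394  -0.1048 -73.9142] collar height 1.715394492013536 rot err [-0.1284 -0.0279  0.0138]
```

Emit:
jog_arm --deltas '[0,0,0.005,0,0,0,-1,0,0,0.005,0,0,0,0.2,0,0,0.005,0,0,0,0.2,0,0,0.005,0,0,0,0.2,0,0,-0.03,0,0,0,0.2,0,0,-0.07,0,0,0,0.2,0,0,-0.11,0,0,0,0.2,0,0,-0.14,0,0,0,0.2]'

```text
time: 15.1
tool_pos: [0.5379, 0.1095, 0.2757]
tcp_rot: [1.877, 2.071, 0.482]
wrist_force: [1.3, 0.5, 1.0]
width: 0.604
grip_force: 0.0
```

Emit:
jog_arm --deltas '[0,-0.05,-0.04,0,0,0,0.2,0,-0.1,-0.07,0,0,0,0.2,0,-0.12,-0.08,0,0,0,0.2,0,-0.12,-0.08,0,0,0,0.2,0,-0.12,-0.08,0,0,0,0.2]'

```text
time: 15.6
tool_pos: [0.3955, 0.0956, 0.2936]
tcp_rot: [1.876, 2.071, 0.483]
wrist_force: [0.3, -0.9, 0.4]
width: 0.6
grip_force: 0.0
```

Run:
```python
from h import *
b=read_camera('top')['color'];a=read_camera('side')['color'];cv2.imwrite('pics/b6.png',b);cv2.imwrite('pics/a6.png',a)
x=cv2.resize(a[130:270,190:270],None,fx=4,fy=4,interpolation=2)
y=cv2.resize(b[110:250,180:335],None,fx=3,fy=4,interpolation=2)
cv2.imwrite('pics/c6.png',np.hstack([x,y]))
D=H2-H3
for n,o in(('top',(180,110)),('side',(190,130))):
  for k in (2,1,0): print(n,(proj(n,H3+k*D+AX*.097)-o+.5)*([3,4] if n=='top' else 4)+([320,0] if n=='top' else [0,0]))
```

```text
top [568.1285 213.8293]
top [630.688 205.136]
top [693.3599 196.4271]
side [186.2544 170.27  ]
side [213.0696 145.9797]
side [238.0586 123.3437]
```

View pics/c6.png

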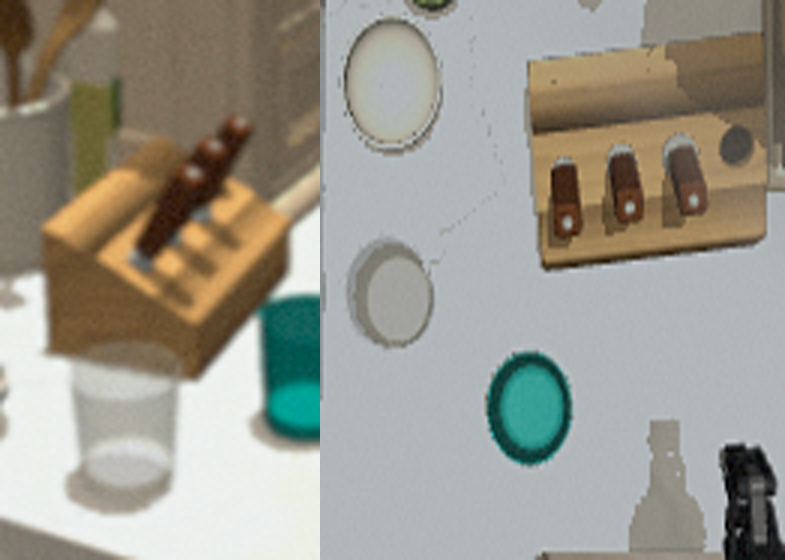

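All three corers stand in holes 1–3, the glass is upright and empty, and the gripper is clear. Handle-end dots are at top crop (567,222), (629,207), (692,200) and side crop (193,173), (212,148), (238,122). I'll check how deep each one sits.

Run:
```python
from h import *
b=cv2.imread('pics/b6.png');a=cv2.imread('pics/a6.png')
def dot(im,u,v):
    g=im.astype(int).min(2)[v-4:v+5,u-4:u+5].astype(float); w=np.clip(g-110,0,None)
    yy,xx=np.mgrid[v-4:v+5,u-4:u+5]; return (w*xx).sum()/w.sum(),(w*yy).sum()/w.sum(),w.max()
for k,(s,t) in zip((1,0,-1)if 0 else (2,1,0),(((238,173),(262,165)),((242,166),(283,161)),((249,160),(304,159)))):
    ds,dt=dot(a,*s),dot(b,*t); p,e=two(ds[:2],dt[:2]); m=H3+k*(H2-H3)
    print(ds,dt,p,e,'rel hole (tool x,y,-h) mm',RB.inv().apply(p-m)*1e3)
s=readout.read_state();print(s['time'],s['wrist_force'])
```

```text
(np.float64(237.8181818181818), np.float64(172.8181818181818), np.float64(14.0)) (np.float64(262.25961538461536), np.float64(165.45192307692307), np.float64(51.0)) [0.5703 0.2221 0.1699] 0.00020562653362352735 rel hole (tool x,y,-h) mm [  0.5562  -6.131  -98.5532]
(np.float64(243.0), np.float64(166.0), np.float64(4.0)) (np.float64(282.8203125), np.float64(161.48046875), np.float64(55.0)) [0.5802 0.1692 0.1717] 0.0005940955305965868 rel hole (tool x,y,-h) mm [  0.9407  -1.1224 -98.1421]
(np.float64(250.0), np.float64(160.0), np.float64(5.0)) (np.float64(304.23152709359607), np.float64(159.50738916256157), np.float64(50.0)) [0.5842 0.1141 0.1727] 0.0007446909028733542 rel hole (tool x,y,-h) mm [ -0.414   -1.9647 -99.6257]
15.7 [ 0.2355 -0.0261 -0.0328]
```

```bash
python3 -c "
from workcell import finish_job
print(finish_job())"
```

```text
the job is handed in; nothing more can be done
None
```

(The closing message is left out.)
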